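Pin the disc cutter's cover into line

TASK

The cover plate of the disc cutter has slipped round its first pin, to one side or the other, so its free hole no longer lines up with the hole in the block below. Take the square-headed taper pin from the wooden tool block, feel its tip into both holes and drive it down so that the pin itself pulls the cover into line (keep the fingers off the cutter); press the pin's collar firmly home on the cover with a push of about 20 N, never over 30 N, then let go. Leave the other tools in their block and the rest of the bench undisturbed.

Things in the scene. Friction and masses are not known exactly. Their poses are not given: they have to be found in the camera images.
- pin: Loose steel taper pin, about 180 g, the only standing tool with a square head. Origin at the centre of its lower tip, z up towards the head. From the tip up: cone from 9 mm diameter (edge broken by 1 mm) to 16 mm at 21 mm; straight 16 mm shank to 45 mm; round collar, 26 mm diameter, to 50 mm; square head 18 x 18 mm (sides along x and y) to 90 mm. Starts upright in the tool block, collar on its top.
- collar: The pin's collar, one piece with the pin. Origin at the centre of its underside on the pin's axis, 45 mm above the tip; it lies on the cover's top when the pin is home.
- block: Wooden tool block fixed to the bench, 70 (x) x 170 (y) x 50 mm high, origin at the centre of its underside. Three 20 mm holes at y = -55, 0, +55 mm hold the pin and two other tools in any order; heads rise at most 40 mm above the collars. Beside the pin there is most room for fingers along the block's x.
- punch: Straight punch with a round 16 mm head, standing in the tool block; origin on its axis, 45 mm below the collar's underside. To be left standing there.
- doming: Doming punch with a 22 mm ball head, standing in the tool block; origin on its axis, 45 mm below the collar's underside. To be left standing there.
- cutter: Disc cutter bolted to the bench, origin under its centre. Die block 70 (x) x 160 (y) x 45 mm, flanges 10 mm high to y = -110 and 110 mm. Metal sheets, 0.5 to 14.5 mm in all (not measured: look or feel), lie on it, held fast, and on them the 12 mm thick cover plate, so its top is 57.5 to 71.5 mm above the bench. The cover turns level about the first pin at y = -50 mm (head 27 mm above the cover).
- cutter_hole (a point): Centre of the mouth of the vertical 17 mm through hole in the fixed die block, 45 mm above the bench: the pin must end on this axis. The cover above it has a 17 mm hole too, 100 mm from the first pin, slipped up to 7.5 mm along the cutter's +x or -x (not measured). Some 7 N of side force at its hole turns the cover; it stays where left. Dark discs on the cover are not for the pin.
- mallet: Wooden-handled hammer lying on the bench beyond the cutter, about 220 mm long; origin at the middle of its underside. Leave it alone.
- pliers: Small pliers lying on the bench on the robot's side of the cutter, about 120 mm long; origin at their rivet. Leave it alone.
- tin: Flat round metal tin (fixed), 90 mm wide, 22 mm high, left of the cutter; origin under its centre. Leave it alone.
- anvil: Heavy round steel bench block (fixed), 70 mm wide, 30 mm high, beyond the cutter to the left; origin under its centre. Leave it alone.
- weight: Brass disc weight (fixed), 52 mm wide, 18 mm high, between cutter and jar; origin under its centre. Leave it alone.
- jar: Round jar, 60 mm wide, 70 mm high, beyond the tool block; origin under its centre. Leave it alone.
There are look-alikes about, which are no part of the job. What is shaped like the punch but black or pink is not meant.

How it is judged:
By the outcome, as a careful person would: the job done as asked, in the order asked, and still so for the second after the job is handed in, with the robot touching nothing.
It also fails if it takes over 53 s, if anything falls off the work surface, if the arm or the gripper's body presses on something with over 40 N, if the wrist force passes 120 N, or if a joint passes its speed limit or range.

ROBOT

A 7-joint arm with a two-finger parallel gripper is mounted at the origin on the work surface. World frame = base frame: x ahead of the robot, y to its left, z up, the work surface at z = 0. Lengths are in m, angles in rad, forces in N, time in s.
With the tool pointing down it reaches from about 0.425 to 0.925 m from the base axis. Payload 6.8 kg.
Tool frame: the origin (TCP) lies between the finger pads; the fingertips stand r.tip_extent ahead of it and the grasp point (between the pads) lies 5 mm behind it (r.tip_extent is the distance from the TCP to the fingertips, in m); y points along the fingers, x is the direction in which the jaws open and shut, and the axes are right-handed (so a half turn about y gives the same grasp; the last joint's range is limited). The gripper opens to 85 mm and grips with 20 to 120 N. Pads are 22 mm wide; open, the fingers measure 114 mm over their backs; the gripper's body (76 mm by 85 mm) begins 54 mm behind the grasp point. The pads swing forward as they close: fully open they stand 13 mm farther back than shut.
Start: joints at [-1.262, 0.477, 0.022, 1.555, -0.011, 1.109, -0.083], TCP at [0.273, 0.617, 0.245] pointing down, gripper open.
Joint ranges: [-2.96, 2.96], [-0.34, 2.1], [-1.41, 1.46], [0.24, 2.44], [-1.37, 4.51], [0.17, 1.92], [-2.96, 2.96]. Speed limits (rad/s): [2.39, 2.39, 3.14, 3.14, 3.14, 3.14, 3.14].

INTERFACE

Orientations are given as a rotation vector (axis times angle).
In Python, from bench import r gives the robot as it stands.
- The arm moves only by the tool send_rows, never from a script. Its argument "plan" is a list of rows, each a list of 5 numbers: the shift along the tool's x, y, z in cm, then the turn about the tool's y in degrees, then the opening, from 0 (shut) to 1 (fully open). In form: [[dx, dy, dz, spin, grip], ...]. A call has 1 to 12 rows; each row shifts and turns the commanded pose from where the row before left it, along the tool's axes as they then stand; what a row does not reach is not made up. A row lasts 1/8 s, in which the tool goes at most 62.5 mm and 10.7 degrees, less where a joint would pass 70% of its speed; a pose out of reach is approached as far as the arm can. A call is refused whole if a number of a shift passes 6.25 or a number of a turn 10.7, either way. A call with a gripper value outside its range is refused whole. The fingers move at their own pace and stop on an object; "force" is the grip in N (left out, the last holds). Time passes only in rows, so rows that do not move let the fingers close. It gives the time, the measured TCP pose, the force and the opening at its end, in the units of the state.
- r.get_obs(): the state, without advancing time (a new reading comes with each control period).
- r.grab_frame(name): name is "scene" or "top"; returns a dict with "image" (384x512x3 uint8, red, green, blue), "camera_matrix" (3x3 intrinsics, pixels), "D" ([k1, k2, p1, p2, k3] as OpenCV has them; the pictures are not rectified), "cam_to_world" (4x4, takes a point from camera to world coordinates). Camera axes: x right, y down, z forward; pixel columns grow to the right and rows downward; lengths in m; the calibration is good to about 2 mm. A picture is of the moment at which its call begins. There is no depth.
- r.hand_in(): hands the job in, once; it reports no verdict.
Trained networks look in the newest picture that a camera, given by its name, has taken for a name from the list of things; names that differ only in an ending like _2 or _b are one class to them, and where a whole thing is asked for, a point or a joint stands for the part that bears it (a point fixed in the world has none). Each returns a list of dicts, best first, with "p" (0 to 1); they miss things now and then, are a little off and sometimes report something else, mostly with a low value. They report only what shows in the picture. A call takes as long as a camera call. They do not tell look-alikes from the thing itself.
- r.recognise(camera, target): "rect" ([left, top, right, bottom] in pixels, round what is visible of it).
The state is a dict: "clock": time; "joints": joint angles; "qvel": joint speeds; "tau": joint torques, N m; "tcp_pos": TCP position; "orientation": TCP orientation; "contact_force": force on the tool from outside, world axes, zero at the start; "moment": the same for the moment, N m; "grip_width": finger opening in m.
Only numpy, scipy, OpenCV 4.12 (cv2) and the standard library are available. Lean on these libraries where they do the work, as an engineer would, in place of code of your own. Each camera call takes 0.05 s, during which the arm holds its last target.

## Working session

There is one attempt and no reset: what is moved stays moved. The work goes in short steps, Python scripts to look and compute and a tool call to move; the robot and the scene stay as the last step left them, time stands still between calls to the robot, and variables do not carry over. Pictures are saved under pics/ and viewed, and the job is handed in when it is done.

Besides the shell and the picture viewer there is one more tool, called after "Call:" as name([rows], argument=value, ...), one row to a line, values as JSON. send_rows: Moves the arm, as the interface text tells. Its arguments: {"type":"object","properties":{"plan":{"type":"array","items":{"type":"array","items":{"type":"number"}}},"force":{"type":"number"}},"required":["plan"]}

```bash
mkdir -p pics; ls; cat > h.py <<'E'
import numpy as np,cv2,json
from bench import r
from scipy.spatial.transform import Rotation as R
def grab(n,fn=None):
    f=r.grab_frame(n)
    if fn: cv2.imwrite('pics/'+fn,cv2.cvtColor(f['image'],cv2.COLOR_RGB2BGR))
    return f
def ray(f,uv):
    uv=np.array(uv,float).reshape(-1,1,2)
    n=cv2.undistortPoints(uv,np.array(f['camera_matrix']),np.array(f['D'],float)).reshape(-1,2)
    T=np.array(f['cam_to_world']);d=np.c_[n,np.ones(len(n))]@T[:3,:3].T
    return T[:3,3],d
def at_z(f,uv,z):
    o,d=ray(f,uv);return o+d*((z-o[2])/d[:,2])[:,None]
def proj(f,P):
    T=np.linalg.inv(np.array(f['cam_to_world']));rv=cv2.Rodrigues(T[:3,:3])[0]
    return cv2.projectPoints(np.array(P,float).reshape(-1,3),rv,T[:3,3],np.array(f['camera_matrix']),np.array(f['D'],float))[0].reshape(-1,2)
def tri(f1,uv1,f2,uv2):
    o1,d1=ray(f1,uv1);o2,d2=ray(f2,uv2);d1=d1[0];d2=d2[0]
    A=np.c_[d1,-d2];s=np.linalg.lstsq(A,o2-o1,rcond=None)[0]
    p,q=o1+s[0]*d1,o2+s[1]*d2;return (p+q)/2,np.linalg.norm(p-q)
E
cat > a.py <<'E'
from h import *
print(r.tip_extent,{k:np.round(v,3).tolist() for k,v in r.get_obs().items()})
for c in('scene','top'):
    f=grab(c,c+'0.png');print(c,np.round(f['cam_to_world'],3).tolist(),np.round(f['camera_matrix'],1).tolist(),f['D'])
    for t in['pin','block','punch','doming','cutter','cutter_hole','collar','mallet','jar']:
        try:print(t,[(np.round(x['rect']).tolist(),round(x['p'],2)) for x in r.recognise(c,t)][:4])
        except Exception as e:print(t,e)
E
python3 a.py
```

```text
pics
0.014 {'clock': 0.0, 'joints': [-1.262, 0.478, 0.022, 1.556, -0.012, 1.109, -0.083], 'qvel': [-0.001, 0.001, -0.0, -0.001, 0.001, 0.001, 0.001], 'tau': [-0.0, -59.645, 1.607, -28.121, 0.012, 0.009, 0.0], 'tcp_pos': [0.273, 0.617, 0.244], 'orientation': [-1.379, -0.896, 0.898], 'contact_force': [-0.471, -0.791, 0.023], 'moment': [0.015, 0.007, -0.012], 'grip_width': 0.085}
scene [[0.847, 0.345, -0.405, 0.969], [0.532, -0.564, 0.632, -0.586], [-0.01, -0.75, -0.661, 0.719], [0.0, 0.0, 0.0, 1.0]] [[364.5, 0.0, 260.5], [0.0, 364.5, 195.4], [0.0, 0.0, 1.0]] [-0.06449675  0.          0.          0.          0.        ]
pin [([178.0, 223.0, 189.0, 240.0], 0.58)]
block [([134.0, 229.0, 207.0, 294.0], 0.97)]
punch [([184.0, 271.0, 195.0, 295.0], 0.76), ([113.0, 276.0, 128.0, 302.0], 0.59), ([151.0, 252.0, 161.0, 272.0], 0.58), ([128.0, 239.0, 139.0, 264.0], 0.58)]
doming [([147.0, 253.0, 162.0, 270.0], 0.3)]
cutter [([239.0, 163.0, 303.0, 219.0], 0.84), ([236.0, 289.0, 263.0, 328.0], 0.46)]
cutter_hole []
collar []
mallet [([283.0, 211.0, 364.0, 267.0], 0.87)]
jar [([236.0, 288.0, 264.0, 329.0], 0.59)]
top [[0.152, -0.968, 0.201, 0.305], [-0.988, -0.149, 0.027, 0.001], [0.004, -0.203, -0.979, 1.332], [0.0, 0.0, 0.0, 1.0]] [[480.7, 0.0, 266.3], [0.0, 480.7, 198.2], [0.0, 0.0, 1.0]] [-0.20498007  0.          0.          0.          0.        ]
pin [([331.0, 237.0, 342.0, 246.0], 0.38)]
block [([323.0, 230.0, 390.0, 264.0], 0.76)]
punch [([400.0, 232.0, 406.0, 237.0], 0.58), ([399.0, 258.0, 409.0, 266.0], 0.57), ([373.0, 244.0, 383.0, 251.0], 0.5), ([368.0, 211.0, 383.0, 218.0], 0.44)]
doming [([351.0, 239.0, 367.0, 250.0], 0.66), ([193.0, 178.0, 277.0, 226.0], 0.24)]
cutter [([200.0, 179.0, 277.0, 225.0], 0.56), ([181.0, 245.0, 203.0, 290.0], 0.52)]
cutter_hole [([193.0, 179.0, 276.0, 224.0], 0.96)]
collar []
mallet [([256.0, 97.0, 297.0, 172.0], 0.8)]
jar [([362.0, 151.0, 382.0, 176.0], 0.87)]
```

View pics/scene0.png

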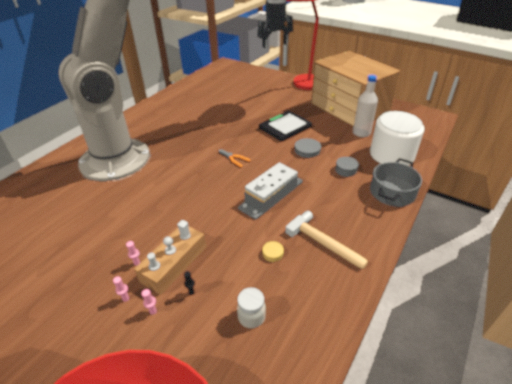

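View pics/top0.png

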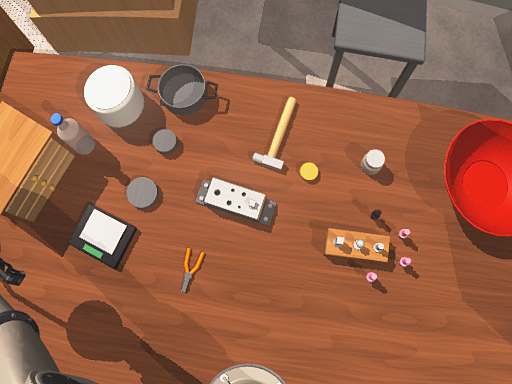

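```bash
python3 - <<'E'
import cv2,numpy as np
a=cv2.imread('pics/scene0.png');b=cv2.imread('pics/top0.png')
cv2.imwrite('pics/c1.png',np.hstack([cv2.resize(a[215:305,100:215],None,fx=3.45,fy=3.45,interpolation=3)[:310],cv2.resize(a[150:235,230:330],None,fx=3.65,fy=3.65,interpolation=3)[:310]]))
cv2.imwrite('pics/c2.png',np.hstack([cv2.resize(b[205:275,315:415],None,fx=4,fy=4,interpolation=3),cv2.resize(b[168:238,190:285],None,fx=4,fy=4,interpolation=3)]))
E
```

```text
(no output)
```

View pics/c1.png

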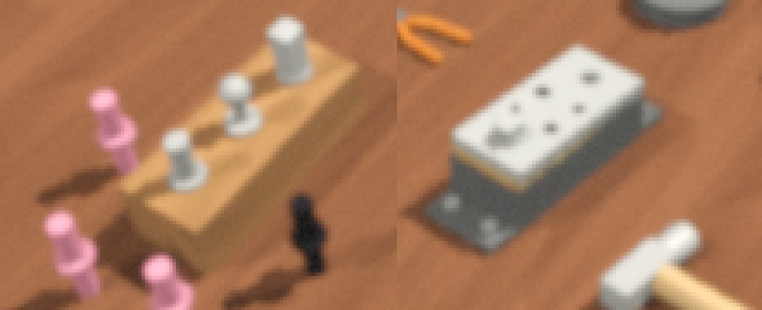

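View pics/c2.png

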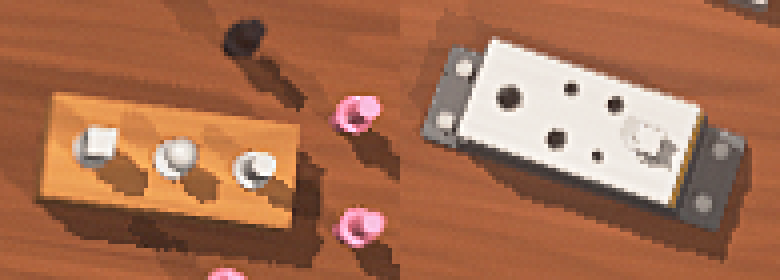

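```bash
python3 - <<'E'
from h import *
import pickle
fs=grab('scene');ft=grab('top');pickle.dump((fs,ft),open('fr.pkl','wb'))
print('tool R',R.from_rotvec(r.get_obs()['orientation']).as_matrix().round(3).tolist())
print('pin head top',at_z(ft,[340.5,239],.14).round(4), at_z(fs,[183,224],.14).round(4), tri(ft,[340.5,239.5],fs,[183,224]))
print('hole',at_z(ft,[217.5,192.3],.064).round(4),at_z(fs,[283.5,171],.064).round(4),tri(ft,[217.5,192.3],fs,[283.5,171]))
b=cv2.cvtColor(ft['image'],cv2.COLOR_RGB2BGR);a=cv2.cvtColor(fs['image'],cv2.COLOR_RGB2BGR)
cv2.imwrite('pics/d1.png',cv2.resize(b[172:232,190:285],None,fx=8,fy=8,interpolation=3))
cv2.imwrite('pics/d2.png',cv2.resize(a[155:222,232:310],None,fx=9,fy=9,interpolation=3)[:600])
cv2.imwrite('pics/d3.png',cv2.resize(b[222:272,318:398],None,fx=9,fy=9,interpolation=3))
cv2.imwrite('pics/d4.png',cv2.resize(a[215:300,125:215],None,fx=7,fy=7,interpolation=3))
E
```

```text
tool R [[0.405, -0.0, -0.914], [0.914, -0.0, 0.405], [-0.0, -1.0, -0.0]]
pin head top [[ 0.4752 -0.1661  0.14  ]] [[ 0.5187 -0.2038  0.14  ]] (array([ 0.48109374, -0.17258608,  0.09211371]), np.float64(0.0010496561717655121))
hole [[0.5618 0.1687 0.064 ]] [[0.5678 0.1673 0.064 ]] (array([0.56412478, 0.17040246, 0.05983081]), np.float64(0.0037490553808562943))
```

View pics/d1.png

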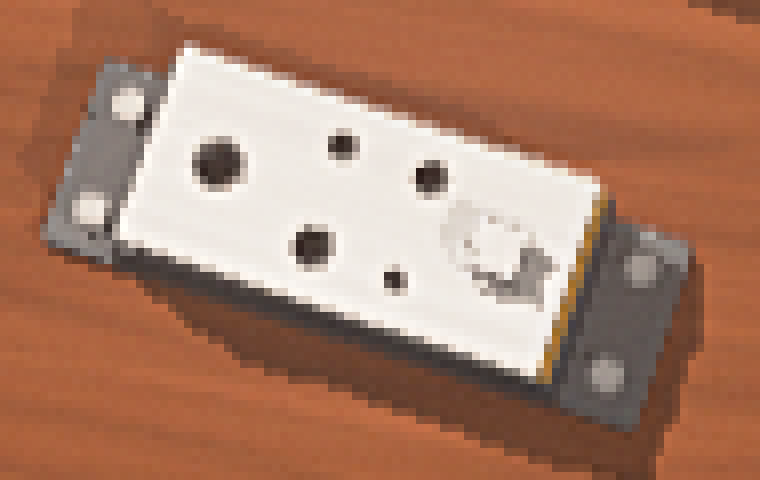

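View pics/d2.png

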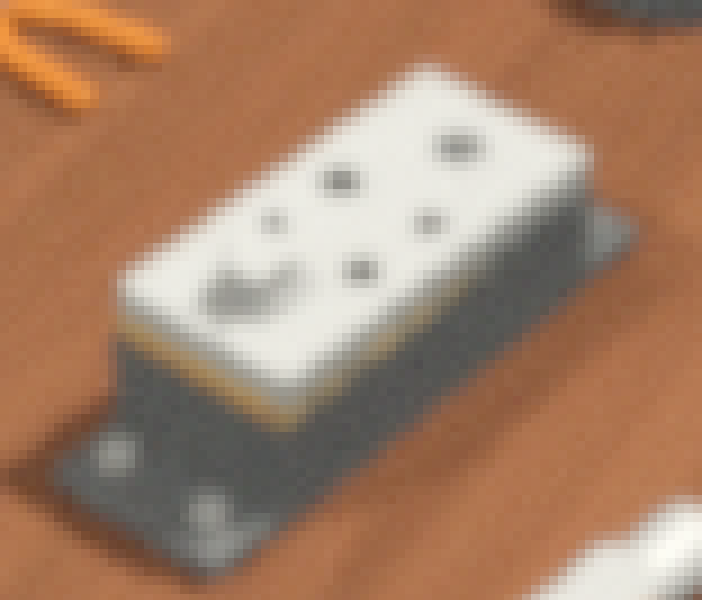

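View pics/d3.png

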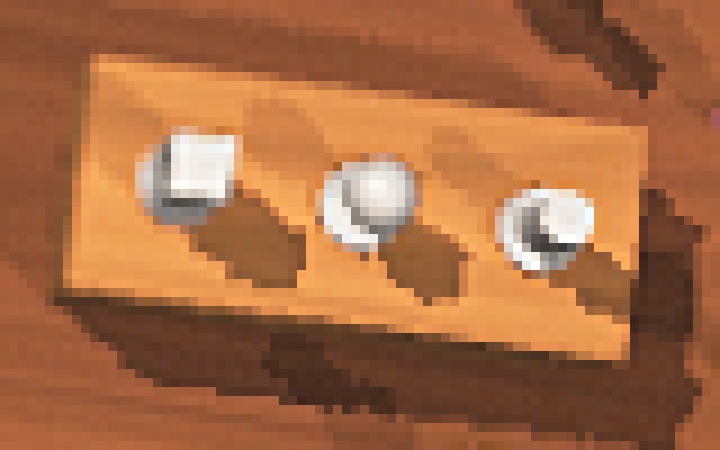

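View pics/d4.png

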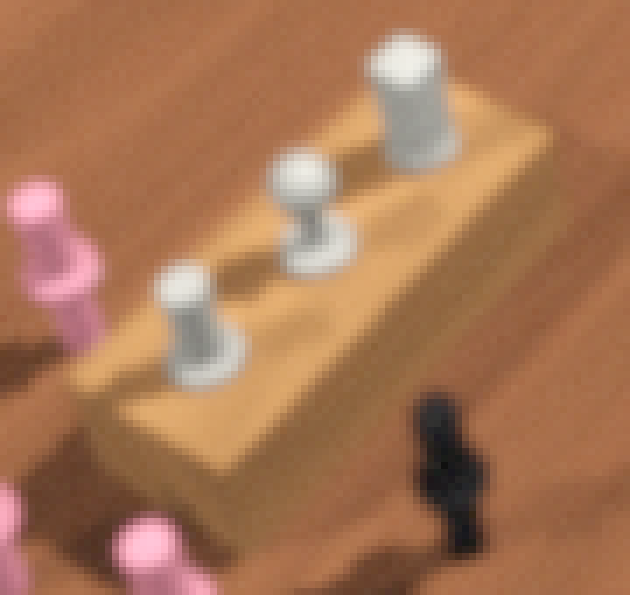

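```bash
cat > fit.py <<'E'
from h import *
import pickle
from scipy.optimize import least_squares
fs,ft=pickle.load(open('fr.pkl','rb'))
def cr(p,s,o): return [(p[0]+.5)/s-.5+o[0],(p[1]+.5)/s-.5+o[1]]
T=lambda p:cr(p,8,(190,172)); S=lambda p:cr(p,9,(232,155)); B=lambda p:cr(p,9,(318,222)); Q=lambda p:cr(p,7,(125,215))
def rot(a): c,s=np.cos(a),np.sin(a); return np.array([[c,-s],[s,c]])
# cutter: y axis toward world +y approx. local(+x,+y)-> top image up-left
W=.07
die=[(+1,+110,T((108,58)),0),(-1,110,T((42,240)),0),(1,-110,T((692,245)),0),(-1,-110,T((632,430)),0),
 (-1,-110,S((50,475)),1),(1,-110,S((208,582)),1),(1,110,S((640,235)),1)]
cov=[(1,80,T((185,42)),0),(-1,80,T((118,240)),0),(1,-80,T((605,185)),0),(-1,-80,T((545,383)),0),
 (-1,80,S((428,63)),1),(1,80,S((592,148)),1),(1,-80,S((290,385)),1),(-1,-80,S((117,275)),1)]
holes=[(T((218,164)),0),(S((459,147)),1)]
def model(p):
    cx,cy,yaw,ztop,sl=p[:5];off=np.array([[p[5],p[6],0],[p[7],p[8],0]])
    F=(ft,fs);res=[];lab=[]
    w=lambda l:np.r_[rot(yaw)@l+[cx,cy]]
    def add(P,uv,k,n): res.extend(proj(F[k],np.array(P)+off[k])[0]-uv);lab.append(n)
    for sx,y,uv,k in die: add(np.r_[w(np.array([sx*.035,y/1e3])),.010],uv,k,'die')
    pv=np.array([0,-.05])
    for sx,y,uv,k in cov: add(np.r_[w(rot(sl)@(np.array([sx*.035,y/1e3])-pv)+pv),ztop],uv,k,'cov')
    for uv,k in holes: add(np.r_[w(rot(sl)@np.array([0,.1])+pv),ztop],uv,k,'hole')
    return np.array(res),lab,w
def f(p): return np.r_[model(p)[0]/.5,np.array(p[5:])/.002]
s=least_squares(f,[.55,.12,-.2,.065,0,0,0,0,0],loss='soft_l1')
p=s.x;print('cutter',p.round(4),'sd',np.sqrt(np.diag(np.linalg.inv(s.jac.T@s.jac))).round(4))
res,lab,w=model(p)
for l,e in zip(lab,res.reshape(-1,2)):print(l,e.round(2),end='; ')
print('\nblock hole',w(np.array([0,.05])),'cover hole',w(rot(p[4])@np.array([0,.1])+[0,-.05]),'slip x mm',-100*np.sin(p[4])*1)
# tool block
tb=[(1,85,.05,B((90,55)),0),(-1,85,.05,B((68,290)),0),(1,-85,.05,B((648,126)),0),(-1,-85,.05,B((630,360)),0),
 (1,85,.05,Q((553,132)),1),(1,-85,.05,Q((228,470)),1),(-1,-85,.05,Q((70,385)),1)]
hd=[(0,55,.095,B((205,158)),0),(0,55,.095,Q((404,57)),1),(0,-55,.095,B((567,215)),0)]
def g(p,full=False):
    off=np.array([[p[3],p[4],0],[p[5],p[6],0]]);res=[]
    for i,(sx,y,z,uv,k) in enumerate(tb+hd):
        h=rot(p[2])@np.array([sx*.035,y/1e3])+p[:2]
        if i<len(tb)+2: res.extend(proj((ft,fs)[k],np.r_[h,z]+off[k])[0]-uv)
    return np.array(res) if full else np.r_[np.array(res)/.5,p[3:]/.002]
s=least_squares(g,[.48,-.22,-.1,0,0,0,0],loss='soft_l1');p=s.x
print('block',p.round(4));print(g(p,True).reshape(-1,2).round(2).tolist());print('pin',rot(p[2])@np.array([0,.055])+p[:2])
E
python3 fit.py
```

```text
cutter [ 5.550e-01  1.189e-01 -1.621e-01  6.490e-02  2.000e-04 -1.600e-03
  2.100e-03  1.600e-03 -2.100e-03] sd [0.0021 0.0026 0.0057 0.0017 0.0093 0.0021 0.0026 0.0021 0.0026]
die [-0.16 -0.21]; die [-0.19 -0.01]; die [ 0.56 -0.06]; die [0.37 0.31]; die [-0.23 -0.23]; die [ 0.5  -0.71]; die [ 0.24 -0.4 ]; cov [-2.    0.19]; cov [-2.19 -0.62]; cov [1.35 0.08]; cov [ 0.75 -0.29]; cov [ 0.47 -0.12]; cov [ 0.73 -0.4 ]; cov [-1.56  0.75]; cov [-1.22  2.06]; hole [0.01 0.19]; hole [-0.18 -0.3 ]; 
block hole [0.56303923 0.16828583] cover hole [0.56302072 0.16828885] slip x mm -0.01874860928930678
block [ 0.4808 -0.2271  0.0243 -0.0006  0.      0.0006 -0.    ]
[[0.47, 0.19], [0.16, -0.26], [-0.14, -0.1], [-0.32, -0.59], [0.14, -0.24], [-0.06, 0.35], [-0.21, -0.62], [-0.08, 0.92], [0.07, 0.21]]
pin [ 0.47942906 -0.17214248]
```

```bash
cat > fit2.py <<'E'
exec(open('fit.py').read().split("def model")[0])
def model(p):
    cx,cy,yaw,ztop,sl=p[:5];off=np.array([[p[5],p[6],0],[p[7],p[8],0]]);hw,ya,yb=p[9:12]
    F=(ft,fs);res=[];lab=[]
    w=lambda l:np.r_[rot(yaw)@l+[cx,cy]]
    def add(P,uv,k,n): res.extend(proj(F[k],np.array(P)+off[k])[0]-uv);lab.append(n)
    for sx,y,uv,k in die: add(np.r_[w(np.array([sx*.035,y/1e3])),.010],uv,k,'die')
    pv=np.array([0,-.05])
    for sx,y,uv,k in cov: add(np.r_[w(rot(sl)@(np.array([sx*hw,ya if y>0 else yb])-pv)+pv),ztop],uv,k,'cov')
    for uv,k in holes: add(np.r_[w(rot(sl)@np.array([0,.1])+pv),ztop],uv,k,'hole')
    for sx,sy,uv,k in bolts: add(np.r_[w(np.array([sx*p[12],sy*p[13]])),.010+p[14]],uv,k,'bolt')
    return np.array(res),lab,w
bolts=[(1,1,T((128,104)),0),(-1,1,T((92,210)),0),(1,-1,T((643,266)),0),(-1,-1,T((605,377)),0),(-1,-1,S((116,453)),1),(1,-1,S((210,512)),1)]
def f(p): return np.r_[model(p)[0]/.4,np.array(p[5:9])/.0015,p[14]/.003]
s=least_squares(f,[.55,.12,-.2,.065,0,0,0,0,0,.035,.08,-.08,.02,.095,.003],loss='soft_l1')
p=s.x;print('cutter',p.round(4),'\nsd',np.sqrt(np.diag(np.linalg.inv(s.jac.T@s.jac))).round(4))
res,lab,w=model(p)
for l,e in zip(lab,res.reshape(-1,2)):print(l,e.round(2),end='; ')
print('\nblock hole',w(np.array([0,.05])),'cover hole',w(rot(p[4])@np.array([0,.1])+[0,-.05]),'slip x mm',-100*np.sin(p[4])*1)
E
python3 fit2.py
```

```text
cutter [ 0.555   0.119  -0.1621  0.0665 -0.0061 -0.0019  0.002   0.0019 -0.002
  0.0357  0.0748 -0.0762  0.0203  0.0949  0.0066] 
sd [0.0022 0.0023 0.0039 0.0016 0.0062 0.0022 0.0023 0.0022 0.0023 0.0006
 0.001  0.001  0.0005 0.0006 0.0016]
die [-0.15 -0.14]; die [-0.18  0.06]; die [0.57 0.01]; die [0.38 0.38]; die [-0.1  -0.22]; die [ 0.64 -0.7 ]; die [ 0.37 -0.4 ]; cov [0.02 0.24]; cov [-0.49 -0.13]; cov [ 0.14 -0.54]; cov [-0.79 -0.48]; cov [-0.4   0.24]; cov [0.16 0.25]; cov [-0.4  -0.26]; cov [-0.32  0.81]; hole [ 0.04 -0.07]; hole [ 0.14 -0.62]; bolt [ 0.33 -0.03]; bolt [0.03 0.09]; bolt [-0.02  0.21]; bolt [ 0.23 -0.02]; bolt [-0.1   0.08]; bolt [0.07 0.01]; 
block hole [0.56310835 0.16833987] cover hole [0.56370804 0.1682399 ] slip x mm 0.6079622602840457
```

```bash
python3 - <<'E'
import cv2,numpy as np
a=cv2.imread('pics/scene0.png');b=cv2.imread('pics/top0.png')
g=lambda i:(255*(i/255.)**.5).astype('uint8')
cv2.imwrite('pics/e1.png',g(cv2.resize(b[175:230,205:265],None,fx=13,fy=10,interpolation=0)))
cv2.imwrite('pics/e2.png',g(cv2.resize(a[160:222,236:306],None,fx=11,fy=9,interpolation=0)))
E
```

```text
(no output)
```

View pics/e1.png

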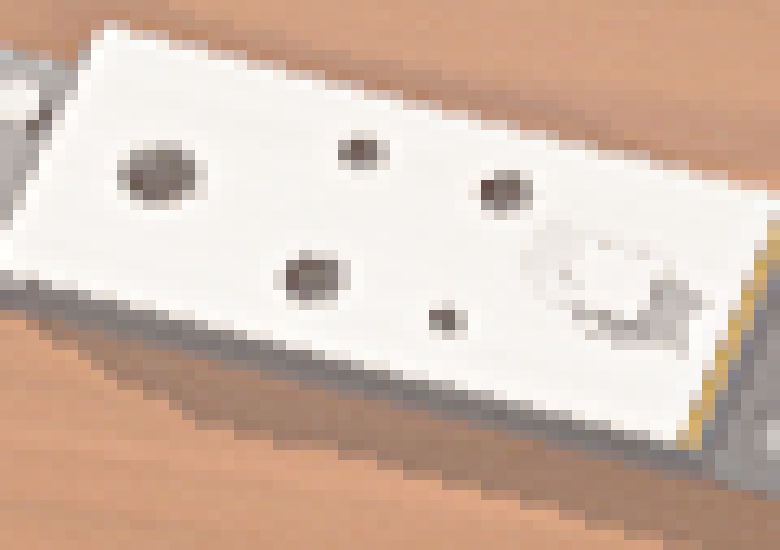

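View pics/e2.png

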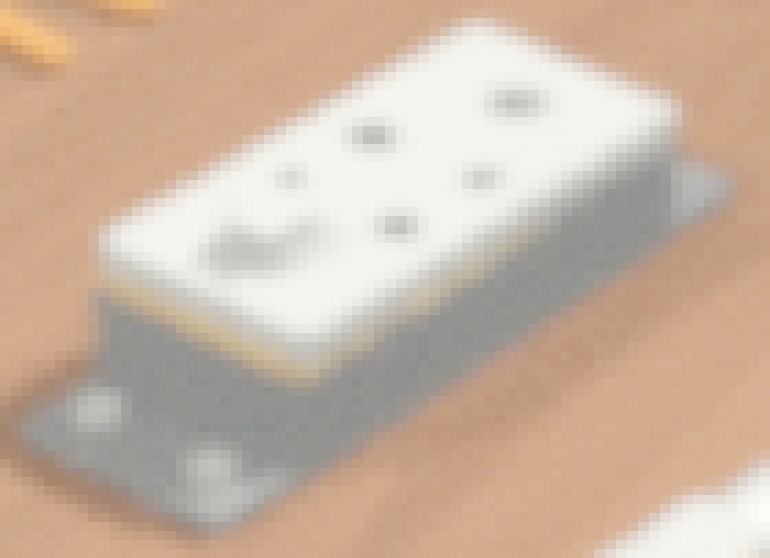

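```bash
cat > plan.py <<'E'
import sys
from h import *
def st():
    o=r.get_obs();M=R.from_rotvec(o['orientation']).as_matrix();return o['tcp_pos'],np.degrees(np.arctan2(M[1,0],M[0,0])),o
def plan(legs,p=None,th=None):
    p0,th0,_=st();p=np.array(p0 if p is None else p,float);th=th0 if th is None else th
    rows=[]
    for tgt,thT,n in legs:
        tgt=np.array(tgt,float);ds=(th-thT)/n   # spin + -> heading decreases
        for i in range(n):
            d=(tgt-p)/(n-i);c,s=np.cos(np.radians(th)),np.sin(np.radians(th))
            row=[round(100*(d[0]*c+d[1]*s),1),round(-100*d[2],1),round(100*(-d[0]*s+d[1]*c),1),round(ds,1)]
            rows.append(row)
            p=p+np.array([row[0]*c-row[2]*s,row[0]*s+row[2]*c,-row[1]])/100;th-=row[3]
    for x in rows:print(x)
    print('end',p.round(4),round(th,2),'tcp now',np.round(p0,4),round(th0,2))
E
python3 - <<'E'
from plan import *
plan([((.46,.25,.24),14.0,7),((.479,-.12,.22),1.4,7),((.4794,-.1721,.2),1.4,2)])
E
```

```text
[np.float64(-3.7), np.float64(0.1), np.float64(-4.6), np.float64(7.4)]
[np.float64(-3.1), np.float64(0.1), np.float64(-5.0), np.float64(7.4)]
[np.float64(-2.4), np.float64(0.1), np.float64(-5.4), np.float64(7.4)]
[np.float64(-1.7), np.float64(0.1), np.float64(-5.6), np.float64(7.4)]
[np.float64(-1.0), np.float64(0.0), np.float64(-5.8), np.float64(7.4)]
[np.float64(-0.3), np.float64(0.1), np.float64(-5.9), np.float64(7.4)]
[np.float64(0.6), np.float64(0.0), np.float64(-5.8), np.float64(7.4)]
[np.float64(-1.1), np.float64(0.3), np.float64(-5.2), np.float64(1.8)]
[np.float64(-0.9), np.float64(0.3), np.float64(-5.2), np.float64(1.8)]
[np.float64(-0.7), np.float64(0.3), np.float64(-5.3), np.float64(1.8)]
[np.float64(-0.5), np.float64(0.3), np.float64(-5.3), np.float64(1.8)]
[np.float64(-0.4), np.float64(0.3), np.float64(-5.3), np.float64(1.8)]
[np.float64(-0.2), np.float64(0.3), np.float64(-5.3), np.float64(1.8)]
[np.float64(-0.1), np.float64(0.2), np.float64(-5.2), np.float64(1.8)]
[np.float64(-0.1), np.float64(1.0), np.float64(-2.6), np.float64(0.2)]
[np.float64(-0.0), np.float64(1.0), np.float64(-2.6), np.float64(0.2)]
end [ 0.4795 -0.1719  0.2003] 1.32 tcp now [0.2732 0.6172 0.2453] 66.12
```

Call:
send_rows([
  [-3.7, 0.1, -4.6, 7.4, 1],
  [-3.1, 0.1, -5.0, 7.4, 1],
  [-2.4, 0.1, -5.4, 7.4, 1],
  [-1.7, 0.1, -5.6, 7.4, 1],
  [-1.0, 0, -5.8, 7.4, 1],
  [-0.3, 0.1, -5.9, 7.4, 1],
  [0.6, 0, -5.8, 7.4, 1],
  [-1.1, 0.3, -5.2, 1.8, 1],
  [-0.9, 0.3, -5.2, 1.8, 1],
  [-0.7, 0.3, -5.3, 1.8, 1],
  [-0.5, 0.3, -5.3, 1.8, 1],
  [-0.4, 0.3, -5.3, 1.8, 1],
], force=60)

```text
clock: 2.6
tcp_pos: [0.474, -0.0165, 0.2256]
orientation: [-1.569, -0.073, 0.071]
contact_force: [0.8, -0.3, 0.5]
grip_width: 0.0854
```

```bash
python3 - <<'E'
from plan import *
plan([((.4794,-.1721,.2),1.4,4),((.4794,-.1721,.15),1.4,2)])
E
```

```text
[np.float64(-0.2), np.float64(0.6), np.float64(-3.9), np.float64(1.0)]
[np.float64(-0.2), np.float64(0.7), np.float64(-3.9), np.float64(1.0)]
[np.float64(-0.1), np.float64(0.6), np.float64(-3.9), np.float64(1.0)]
[np.float64(0.0), np.float64(0.7), np.float64(-3.9), np.float64(1.0)]
[np.float64(0.0), np.float64(2.5), np.float64(0.0), np.float64(-0.1)]
[np.float64(0.0), np.float64(2.5), np.float64(0.0), np.float64(-0.1)]
end [ 0.4793 -0.1726  0.1496] 1.47 tcp now [ 0.474  -0.0165  0.2256] 5.27
```

Call:
send_rows([
  [-0.2, 0.6, -3.9, 1, 1],
  [-0.2, 0.7, -3.9, 1, 1],
  [-0.1, 0.6, -3.9, 1, 1],
  [0, 0.7, -3.9, 1, 1],
  [0, 2.5, 0, -0.1, 1],
  [0, 2.5, 0, -0.1, 1],
  [0, 0, 0, 0, 1],
])

```text
clock: 3.48
tcp_pos: [0.4781, -0.1707, 0.1481]
orientation: [-1.57, -0.018, 0.023]
contact_force: [-0.0, 0.3, 0.2]
grip_width: 0.0856
```

```bash
python3 - <<'E'
from plan import *
p,t,o=st();print(p.round(4),t,o['contact_force'])
ft=grab('top');fs=grab('scene')
b=cv2.cvtColor(ft['image'],cv2.COLOR_RGB2BGR);a=cv2.cvtColor(fs['image'],cv2.COLOR_RGB2BGR)
cv2.imwrite('pics/g1.png',np.hstack([cv2.resize(b[205:275,310:400],None,fx=4.3,fy=4.3,interpolation=3),cv2.resize(a[200:270,140:230],None,fx=4.3,fy=4.3,interpolation=3)]))
E
```

```text
[ 0.4781 -0.1707  0.1481] 1.5068812331509618 [-0.03565143  0.30925664  0.22986395]
```

View pics/g1.png

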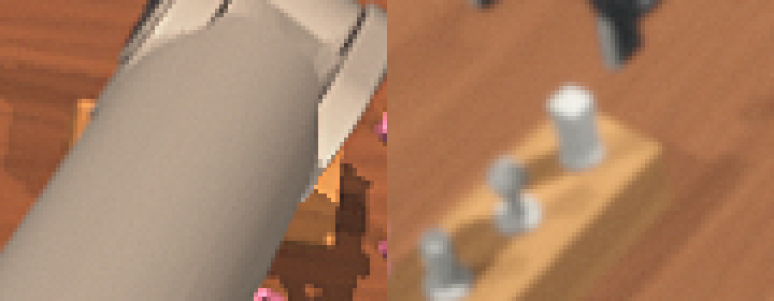

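Call:
send_rows([
  [0.1, 2.0, -0.15, 0, 1],
  [0, 2.0, 0, 0, 1],
  [0, 1.6, 0, 0, 1],
  [0, 1.0, 0, 0, 1],
  [0, 0, 0, 0, 1],
])

```text
clock: 4.2
tcp_pos: [0.4802, -0.1724, 0.0831]
orientation: [-1.571, -0.02, 0.021]
contact_force: [0.9, 0.1, 0.9]
grip_width: 0.0854
```

```bash
python3 - <<'E'
from plan import *
p,t,o=st();print(p.round(4),t,o['contact_force'])
fs=grab('scene')
a=cv2.cvtColor(fs['image'],cv2.COLOR_RGB2BGR)
cv2.imwrite('pics/g2.png',cv2.resize(a[190:260,140:230],None,fx=7,fy=7,interpolation=3))
E
```

```text
[ 0.4802 -0.1724  0.0831] 1.518618565595702 [0.90949928 0.06894468 0.89699827]
```

View pics/g2.png

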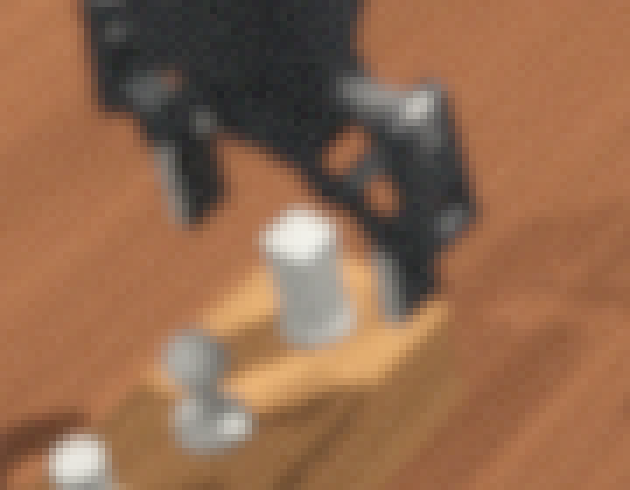

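Call:
send_rows([
  [0, 0.2, 0, 0, 0.5],
  [0, 0, 0, 0, 0.4],
  [0, 0, 0, 0, 0.3],
  [0, 0, 0, 0, 0],
  [0, 0, 0, 0, 0],
  [0, 0, 0, 0, 0],
  [0, 0, 0, 0, 0],
], force=60)

```text
clock: 5.12
tcp_pos: [0.4804, -0.1725, 0.0815]
orientation: [-1.571, -0.021, 0.02]
contact_force: [-1.4, -0.3, 5.3]
grip_width: 0.0172
```

```bash
python3 - <<'E'
from plan import *
p,t,o=st();print(p.round(4),t,o['contact_force'],o['grip_width'],r.tip_extent)
fs=grab('scene')
a=cv2.cvtColor(fs['image'],cv2.COLOR_RGB2BGR)
cv2.imwrite('pics/g3.png',cv2.resize(a[190:260,140:230],None,fx=7,fy=7,interpolation=3))
E
```

```text
[ 0.4804 -0.1725  0.0815] 1.5124420450935046 [-1.4341338  -0.25676097  5.30693234] 0.01715300784256273 0.014
```

View pics/g3.png

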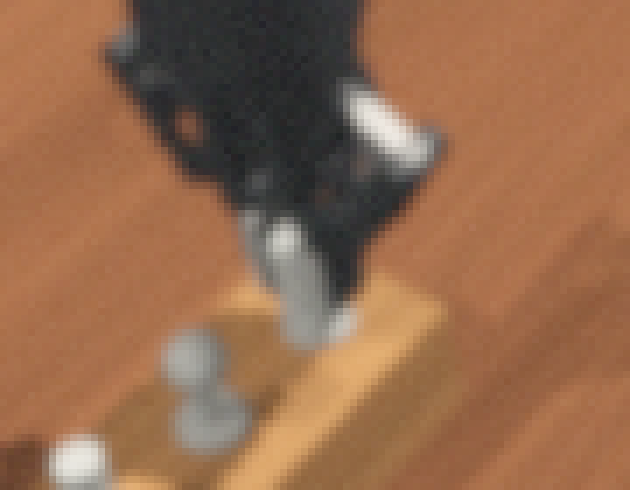

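Call:
send_rows([
  [0, -0.5, 0, 0, 0],
  [0, -1.0, 0, 0, 0],
  [0, -2, 0, 0, 0],
  [0, -3.0, 0, 0, 0],
  [0, -3.0, 0, 0, 0],
  [0, -2.5, 0, 0, 0],
  [0, 0, 0, 0, 0],
], force=90)

```text
clock: 6.05
tcp_pos: [0.4814, -0.1727, 0.2031]
orientation: [-1.571, -0.024, 0.018]
contact_force: [-0.5, 0.1, -1.5]
grip_width: 0.0164
```

```bash
python3 - <<'E'
from plan import *
p,t,o=st();print(p.round(4),t,o['contact_force'],o['grip_width'])
fs=grab('scene')
a=cv2.cvtColor(fs['image'],cv2.COLOR_RGB2BGR)
cv2.imwrite('pics/g4.png',cv2.resize(a[140:240,130:250],None,fx=6,fy=6,interpolation=3))
plan([((.563,.168,.19),-9,7)])
E
```

```text
[ 0.4814 -0.1727  0.2031] 1.5247030777707813 [-0.46308665  0.14698616 -1.54516896] 0.01635214299075452
[np.float64(1.3), np.float64(0.2), np.float64(4.8), np.float64(1.5)]
[np.float64(1.2), np.float64(0.2), np.float64(4.9), np.float64(1.5)]
[np.float64(1.1), np.float64(0.2), np.float64(4.9), np.float64(1.5)]
[np.float64(0.9), np.float64(0.1), np.float64(4.9), np.float64(1.5)]
[np.float64(0.8), np.float64(0.2), np.float64(4.9), np.float64(1.5)]
[np.float64(0.6), np.float64(0.1), np.float64(5.0), np.float64(1.5)]
[np.float64(0.6), np.float64(0.2), np.float64(5.0), np.float64(1.5)]
end [0.5634 0.1683 0.1897] -8.97 tcp now [ 0.4805 -0.1723  0.2017] 1.53
```

View pics/g4.png

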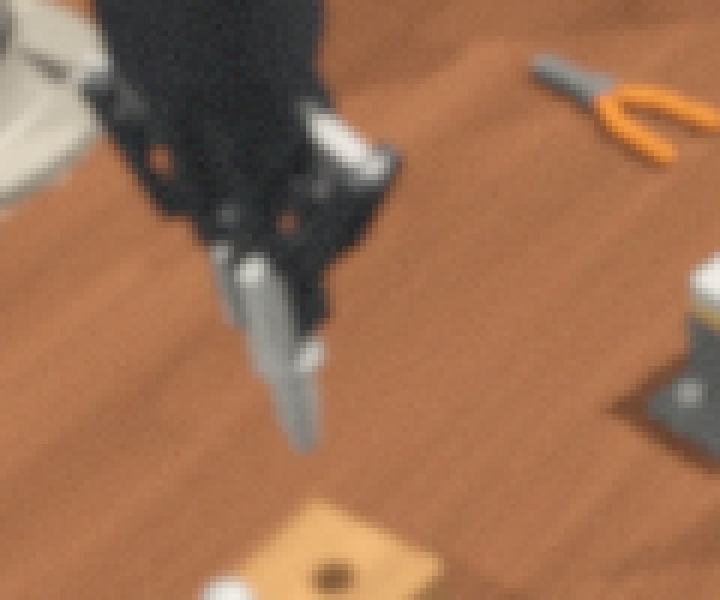

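```bash
python3 - <<'E'
from plan import *
import pickle
fs,ft=pickle.load(open('fr.pkl','rb'))
p=st()[0]
c=lambda P:((proj(fs,P)+.5-[130,140])*6-.5).round(1).tolist()
print(c([[p[0],p[1],p[2]-.0765],[p[0],p[1],p[2]-.0765+.09],[p[0],p[1],p[2]-.0765+.0475]]))
E
```

```text
[[305.6, 446.6], [267.3, 269.2], [286.0, 356.2]]
```

Call:
send_rows([
  [1.3, 0, 4.8, 1.5, 0],
  [1.2, 0, 4.9, 1.5, 0],
  [1.1, 0, 4.9, 1.5, 0],
  [0.9, 0.1, 4.9, 1.5, 0],
  [0.8, 0.2, 4.9, 1.5, 0],
  [0.6, 0.1, 5.0, 1.5, 0],
  [0.6, 0.2, 5.0, 1.5, 0],
  [0, 0, 0, 0, 0],
])

```text
clock: 7.1
tcp_pos: [0.5624, 0.1738, 0.193]
orientation: [-1.567, 0.119, -0.115]
contact_force: [-0.2, -0.5, -3.4]
grip_width: 0.0163
```

```bash
cat > look.py <<'E'
from plan import *
import sys
n=sys.argv[1]
p,t,o=st();print(p.round(4),round(t,2),o['contact_force'].round(1),o['moment'].round(2),o['clock'],o['grip_width'])
fs=grab('scene');ft=grab('top')
a=cv2.cvtColor(fs['image'],cv2.COLOR_RGB2BGR);b=cv2.cvtColor(ft['image'],cv2.COLOR_RGB2BGR)
cv2.imwrite('pics/%s.png'%n,np.hstack([cv2.resize(a[120:220,225:325],None,fx=6,fy=6,interpolation=3),cv2.resize(b[150:250,190:290],None,fx=2,fy=6,interpolation=3)]))
c=lambda f,P,o,s:((proj(f,P)+.5-o)*s-.5).round(1).tolist()
L=.0765
print('scene tip, top, collar',c(fs,[[p[0],p[1],p[2]-L+k] for k in(0,.09,.0475)],[225,120],6))
E
python3 look.py k1
```

```text
[0.5624 0.1738 0.193 ] -8.54 [-0.2 -0.5 -3.4] [-0.05 -0.02 -0.05] 7.1 0.016262095977713005
scene tip, top, collar [[353.6, 210.4], [359.6, 46.2], [356.7, 126.1]]
```

View pics/k1.png

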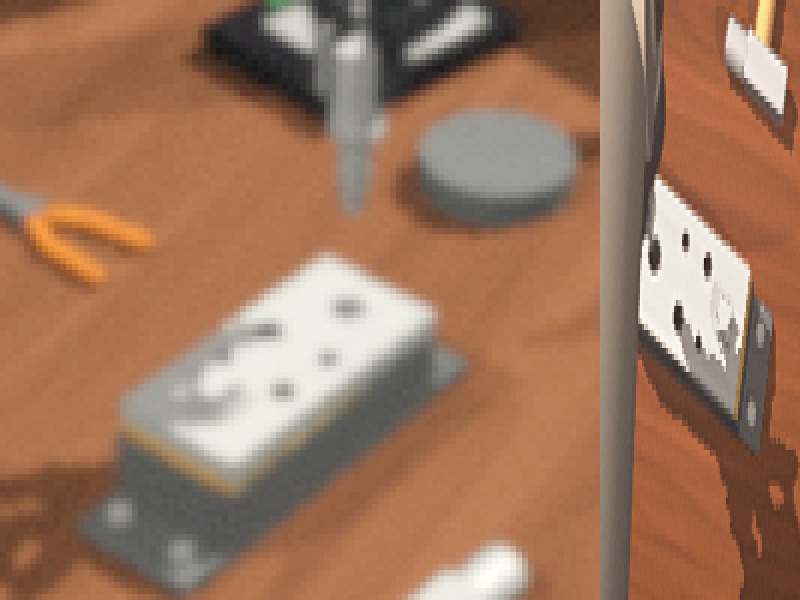

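```bash
sed "s#np.array(p\[5:9\])/.0015#np.array(p[5:9])/np.array([.004,.004,.0007,.0007])#" fit2.py > fit3.py; python3 fit3.py
```

```text
cutter [ 5.573e-01  1.164e-01 -1.625e-01  6.720e-02 -5.700e-03 -4.300e-03
  4.500e-03  1.000e-04 -1.000e-04  3.560e-02  7.460e-02 -7.620e-02
  2.020e-02  9.480e-02  7.300e-03] 
sd [0.0011 0.0012 0.0038 0.0014 0.0062 0.0012 0.0013 0.0007 0.0007 0.0006
 0.001  0.001  0.0005 0.0006 0.0015]
die [-0.16 -0.11]; die [-0.2   0.09]; die [0.56 0.07]; die [0.36 0.44]; die [-0.1  -0.03]; die [ 0.64 -0.49]; die [ 0.41 -0.21]; cov [0.02 0.25]; cov [-0.49 -0.13]; cov [ 0.13 -0.52]; cov [-0.8  -0.48]; cov [-0.4   0.24]; cov [0.17 0.25]; cov [-0.4  -0.25]; cov [-0.33  0.82]; hole [ 0.   -0.07]; hole [ 0.17 -0.64]; bolt [ 0.3  -0.04]; bolt [0.   0.07]; bolt [-0.05  0.22]; bolt [ 0.2  -0.02]; bolt [-0.09  0.09]; bolt [0.07 0.02]; 
block hole [0.56538843 0.16577369] cover hole [0.5659551  0.16567912] slip x mm 0.5745041155683739
```

Call:
send_rows([
  [0.2, 1.5, -0.4, 0, 0],
  [0.2, 1.5, -0.4, 0, 0],
  [0, 1.0, 0, 0, 0],
  [0, 0, 0, 0, 0],
  [0, 0, 0, 0, 0],
])

```text
clock: 7.82
tcp_pos: [0.5662, 0.1597, 0.1555]
orientation: [-1.567, 0.123, -0.123]
contact_force: [-0.3, 0.7, -1.9]
grip_width: 0.0166
```

```bash
python3 look.py k2
```

```text
[0.5662 0.1597 0.1555] -8.99 [-0.3  0.7 -1.9] [-0.03 -0.05 -0.02] 7.825 0.016608101286544497
scene tip, top, collar [[343.9, 290.9], [349.4, 133.6], [346.7, 210.1]]
```

View pics/k2.png

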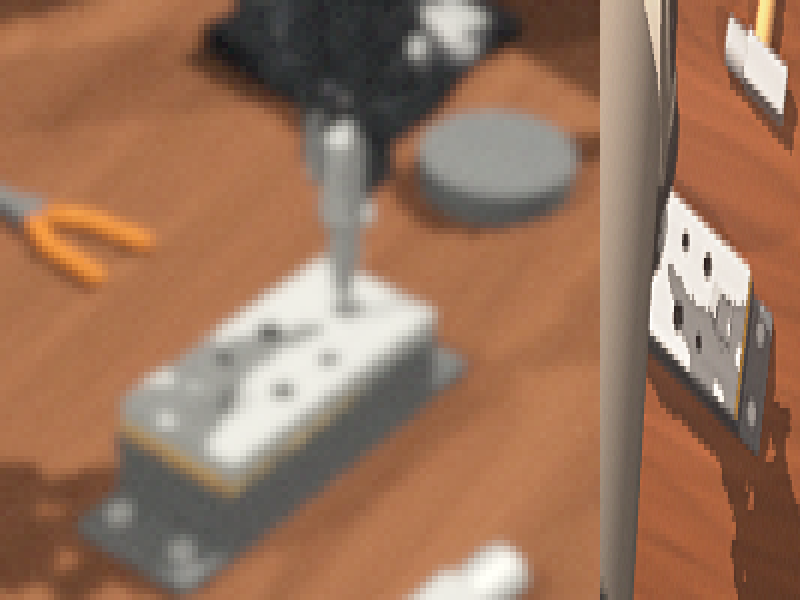

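Call:
send_rows([
  [-0.15, 0, 0.6, 0, 0],
  [0, 0, 0, 0, 0],
  [0, 0, 0, 0, 0],
])

```text
clock: 8.3
tcp_pos: [0.5654, 0.166, 0.1554]
orientation: [-1.567, 0.123, -0.123]
contact_force: [0.2, 0.1, -1.1]
grip_width: 0.0163
```

```bash
python3 look.py k3
```

```text
[0.5654 0.166  0.1554] -8.96 [ 0.2  0.1 -1.1] [ 0.01 -0.05 -0.02] 8.3 0.016255447395971054
scene tip, top, collar [[348.8, 283.9], [354.5, 126.9], [351.8, 203.2]]
```

View pics/k3.png

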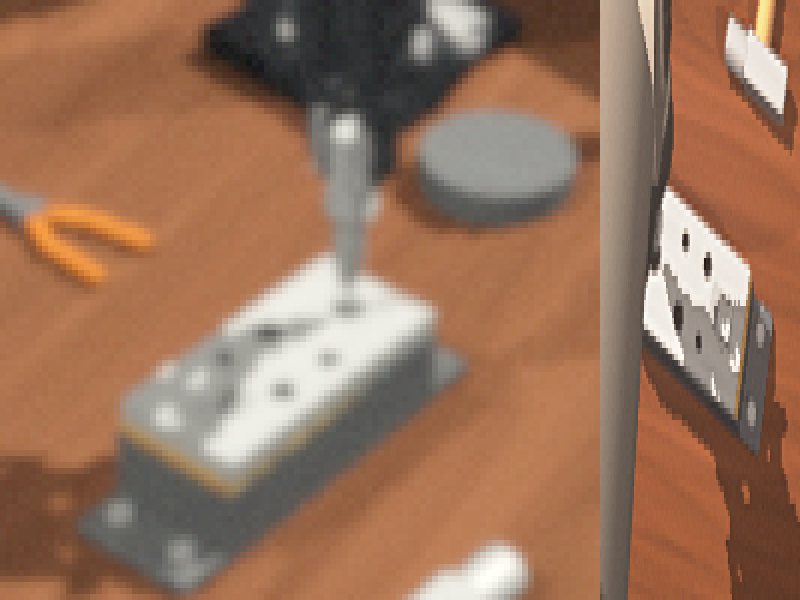

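Call:
send_rows([
  [0, 0.5, 0, 0, 0],
  [0, 0.4, 0, 0, 0],
  [0, 0.2, 0, 0, 0],
  [0, 0.2, 0, 0, 0],
  [0, 0.0, 0, 0, 0],
])

```text
clock: 9.02
tcp_pos: [0.5654, 0.1658, 0.1421]
orientation: [-1.567, 0.123, -0.123]
contact_force: [-0.5, -0.3, -1.7]
grip_width: 0.0166
```

```bash
python3 look.py k4
```

```text
[0.5654 0.1658 0.1421] -8.98 [-0.5 -0.3 -1.7] [-0.02  0.03 -0.03] 9.025 0.016597767644433145
scene tip, top, collar [[347.8, 305.8], [353.4, 151.3], [350.7, 226.4]]
```

View pics/k4.png

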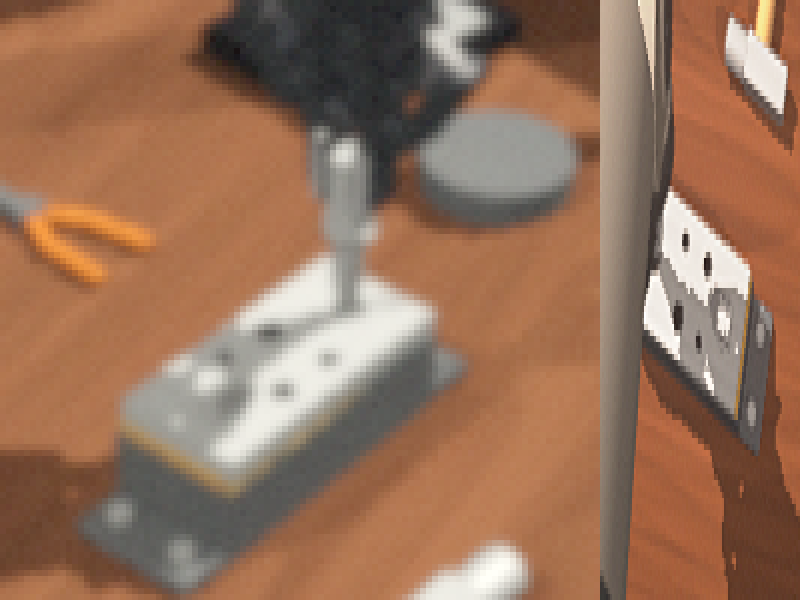

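Tip is on the hole at (348,306) with no contact yet. I'll go on down in small steps.

Call:
send_rows([
  [0, 0.2, 0, 0, 0],
  [0, 0.2, 0, 0, 0],
  [0, 0.0, 0, 0, 0],
])

```text
clock: 9.5
tcp_pos: [0.5653, 0.1658, 0.1381]
orientation: [-1.567, 0.123, -0.123]
contact_force: [-0.0, -0.9, -1.8]
grip_width: 0.0163
```

Call:
send_rows([
  [0, 0.2, 0, 0, 0],
  [0, 0.2, 0, 0, 0],
  [0, 0.0, 0, 0, 0],
])

```text
clock: 9.88
tcp_pos: [0.5653, 0.1663, 0.1341]
orientation: [-1.567, 0.123, -0.123]
contact_force: [-0.5, 1.9, -2.2]
grip_width: 0.0164
```

Call:
send_rows([
  [0, 0.0, 0.1, 0, 0],
  [0, 0.2, 0, 0, 0],
  [0, 0.2, 0, 0, 0],
  [0, 0.0, 0, 0, 0],
])

```text
clock: 10.38
tcp_pos: [0.5654, 0.1671, 0.1301]
orientation: [-1.567, 0.123, -0.123]
contact_force: [-1.1, 1.8, -1.2]
grip_width: 0.0162
```

Call:
send_rows([
  [-0.05, 0.0, 0.1, 0, 0],
  [0, 0.2, 0, 0, 0],
  [0, 0.2, 0, 0, 0],
  [0, 0.0, 0, 0, 0],
])

```text
clock: 10.88
tcp_pos: [0.5651, 0.168, 0.1261]
orientation: [-1.567, 0.123, -0.123]
contact_force: [-0.5, 1.6, -0.8]
grip_width: 0.017
```

Call:
send_rows([
  [0, 0.0, 0.1, 0, 0],
  [0, 0.2, 0, 0, 0],
  [0, 0.2, 0, 0, 0],
  [0, 0.0, 0, 0, 0],
])

```text
clock: 11.38
tcp_pos: [0.5651, 0.169, 0.122]
orientation: [-1.567, 0.124, -0.123]
contact_force: [-1.2, 0.9, -2.7]
grip_width: 0.0165
```

Call:
send_rows([
  [0, 0.2, 0, 0, 0],
  [0, 0.0, 0, 0, 0],
])

```text
clock: 11.62
tcp_pos: [0.565, 0.1692, 0.12]
orientation: [-1.567, 0.124, -0.122]
contact_force: [-2.4, 2.3, -1.4]
grip_width: 0.0166
```

Call:
send_rows([
  [0, 0.2, 0, 0, 0],
  [0, 0.0, 0, 0, 0],
])

```text
clock: 11.88
tcp_pos: [0.5648, 0.1693, 0.118]
orientation: [-1.567, 0.124, -0.122]
contact_force: [-4.0, 3.1, -0.5]
grip_width: 0.0167
```

Call:
send_rows([
  [-0.1, 0.0, 0.1, 0, 0],
  [0, 0.2, 0, 0, 0],
  [0, 0.0, 0, 0, 0],
])

```text
clock: 12.25
tcp_pos: [0.5645, 0.1697, 0.116]
orientation: [-1.568, 0.123, -0.123]
contact_force: [-2.6, 1.5, -3.7]
grip_width: 0.0162
```

Call:
send_rows([
  [0, 0.2, 0, 0, 0],
  [0, 0.2, 0, 0, 0],
  [0, 0.0, 0, 0, 0],
])

```text
clock: 12.62
tcp_pos: [0.5644, 0.1698, 0.112]
orientation: [-1.568, 0.123, -0.123]
contact_force: [-2.0, 0.3, -2.8]
grip_width: 0.0164
```

Call:
send_rows([
  [-0.05, 0.2, 0, 0, 0],
  [0, 0.2, 0, 0, 0],
  [0, 0.0, 0, 0, 0],
])

```text
clock: 13.0
tcp_pos: [0.5643, 0.1699, 0.1081]
orientation: [-1.568, 0.123, -0.124]
contact_force: [-2.1, 0.6, -3.3]
grip_width: 0.0164
```

Call:
send_rows([
  [0, 0.2, 0, 0, 0],
  [0, 0.0, 0, 0, 0],
])

```text
clock: 13.25
tcp_pos: [0.5643, 0.17, 0.1062]
orientation: [-1.567, 0.123, -0.123]
contact_force: [-1.2, -0.3, -1.9]
grip_width: 0.0164
```

Call:
send_rows([
  [0, 0.2, 0, 0, 0],
  [0, 0.0, 0, 0, 0],
])

```text
clock: 13.5
tcp_pos: [0.5642, 0.1701, 0.1042]
orientation: [-1.567, 0.123, -0.123]
contact_force: [0.0, -0.5, -1.7]
grip_width: 0.0166
```

Call:
send_rows([
  [0, 0.15, 0, 0, 0],
  [0, 0.0, 0, 0, 0],
])

```text
clock: 13.75
tcp_pos: [0.564, 0.1701, 0.1027]
orientation: [-1.567, 0.123, -0.123]
contact_force: [-0.8, 0.4, -1.3]
grip_width: 0.0165
```

```bash
python3 look.py k5
```

```text
[0.564  0.1701 0.1027] -8.98 [-0.8  0.4 -1.3] [0.07 0.35 0.03] 13.75 0.016493581114082008
scene tip, top, collar [[347.2, 362.9], [352.7, 215.8], [350.1, 287.3]]
```

View pics/k5.png

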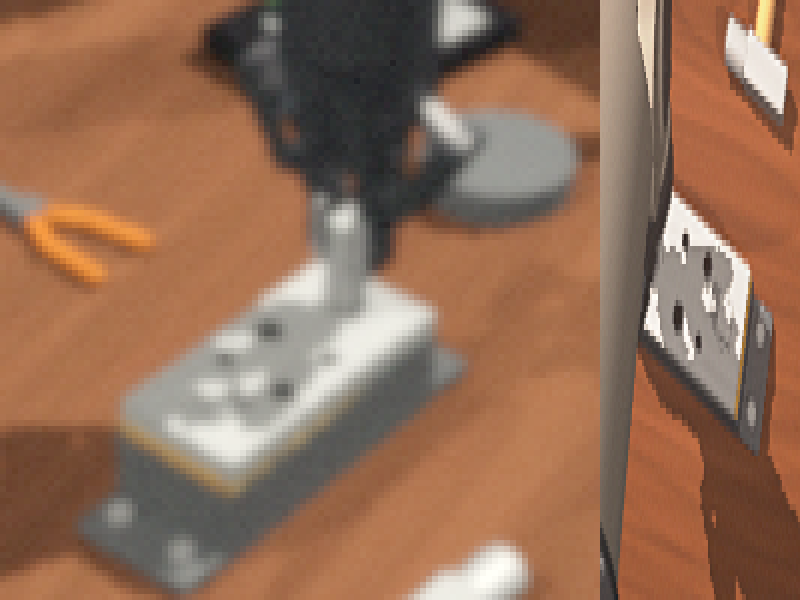

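Call:
send_rows([
  [0, 0.1, 0, 0, 0],
  [0, 0.1, 0, 0, 0],
  [0, 0.0, 0, 0, 0],
])

```text
clock: 14.22
tcp_pos: [0.5637, 0.1701, 0.1006]
orientation: [-1.567, 0.124, -0.122]
contact_force: [-2.2, -0.2, -2.5]
grip_width: 0.0166
```

Call:
send_rows([
  [0, 0.1, 0, 0, 0],
  [0, 0.0, 0, 0, 0],
])

```text
clock: 14.48
tcp_pos: [0.5636, 0.1702, 0.0995]
orientation: [-1.567, 0.124, -0.122]
contact_force: [-3.9, 1.2, -1.3]
grip_width: 0.0166
```

Call:
send_rows([
  [-0.1, 0.0, 0, 0, 0],
  [0, 0.1, 0, 0, 0],
  [0, 0.0, 0, 0, 0],
])

```text
clock: 14.85
tcp_pos: [0.5634, 0.1702, 0.0988]
orientation: [-1.567, 0.123, -0.124]
contact_force: [-1.6, 0.4, -2.1]
grip_width: 0.0169
```

Call:
send_rows([
  [0, 0.1, 0, 0, 0],
  [0, 0.0, 0, 0, 0],
])

```text
clock: 15.1
tcp_pos: [0.5633, 0.1702, 0.0978]
orientation: [-1.567, 0.123, -0.123]
contact_force: [-1.6, 1.3, -1.1]
grip_width: 0.0165
```

Call:
send_rows([
  [0, 0.1, 0, 0, 0],
  [0, 0.0, 0, 0, 0],
])

```text
clock: 15.35
tcp_pos: [0.5633, 0.1702, 0.0968]
orientation: [-1.567, 0.123, -0.123]
contact_force: [-1.3, -0.1, -2.7]
grip_width: 0.0162
```

Call:
send_rows([
  [0, 0.1, 0, 0, 0],
  [0, 0.0, 0, 0, 0],
])

```text
clock: 15.6
tcp_pos: [0.5633, 0.1702, 0.0958]
orientation: [-1.567, 0.123, -0.123]
contact_force: [-1.1, 0.7, -3.0]
grip_width: 0.0168
```

Call:
send_rows([
  [0, 0.1, 0, 0, 0],
  [0, 0.0, 0, 0, 0],
])

```text
clock: 15.85
tcp_pos: [0.5632, 0.1702, 0.0948]
orientation: [-1.567, 0.123, -0.123]
contact_force: [-0.6, 0.2, -2.1]
grip_width: 0.0164
```

Call:
send_rows([
  [0, 0.1, 0, 0, 0],
  [0, 0.0, 0, 0, 0],
])

```text
clock: 16.1
tcp_pos: [0.5632, 0.1702, 0.0938]
orientation: [-1.567, 0.123, -0.123]
contact_force: [-0.8, -0.1, -2.7]
grip_width: 0.0162
```

Call:
send_rows([
  [0, 0.1, 0, 0, 0],
  [0, 0.0, 0, 0, 0],
])

```text
clock: 16.35
tcp_pos: [0.5633, 0.1703, 0.0935]
orientation: [-1.567, 0.123, -0.123]
contact_force: [-2.9, -0.7, 6.2]
grip_width: 0.0164
```

Call:
send_rows([
  [0, 0.05, 0, 0, 0],
  [0, 0.0, 0, 0, 0],
  [0, 0.0, 0, 0, 0],
])

```text
clock: 16.73
tcp_pos: [0.5633, 0.1702, 0.0934]
orientation: [-1.566, 0.123, -0.123]
contact_force: [-3.4, -0.5, 8.7]
grip_width: 0.0164
```

Call:
send_rows([
  [0, 0.05, 0, 0, 0],
  [0, 0.0, 0, 0, 0],
  [0, 0.0, 0, 0, 0],
])

```text
clock: 17.1
tcp_pos: [0.5633, 0.1703, 0.0934]
orientation: [-1.566, 0.123, -0.123]
contact_force: [-5.2, -0.7, 13.7]
grip_width: 0.0166
```

Call:
send_rows([
  [-0.1, 0.05, 0, 0, 0],
  [0, 0.0, 0, 0, 0],
  [0, 0.0, 0, 0, 0],
])

```text
clock: 17.48
tcp_pos: [0.5632, 0.1703, 0.0933]
orientation: [-1.566, 0.122, -0.125]
contact_force: [-3.4, -2.0, 14.8]
grip_width: 0.0167
```

Call:
send_rows([
  [0, 0.05, 0, 0, 0],
  [0, 0.0, 0, 0, 0],
  [0, 0.0, 0, 0, 0],
])

```text
clock: 17.85
tcp_pos: [0.5632, 0.1703, 0.0932]
orientation: [-1.566, 0.122, -0.125]
contact_force: [-5.1, -1.5, 18.7]
grip_width: 0.0163
```

```bash
python3 look.py k6; python3 - <<'E'
from h import *
fs=grab('scene');a=cv2.cvtColor(fs['image'],cv2.COLOR_RGB2BGR)
cv2.imwrite('pics/k7.png',cv2.resize(a[140:185,255:320],None,fx=12,fy=12,interpolation=2))
for z in(.062,.0665):
  print(z,((proj(fs,[.5632,.1703,z])+.5-[255,140])*12).round(0))
E
```

```text
[0.5632 0.1703 0.0932] -9.01 [-5.1 -1.5 18.7] [-0.49  1.26  0.  ] 17.85 0.016332970879741605
scene tip, top, collar [[345.7, 376.7], [351.1, 231.3], [348.5, 301.9]]
0.062 [[337. 372.]]
0.0665 [[338. 357.]]
```

View pics/k7.png

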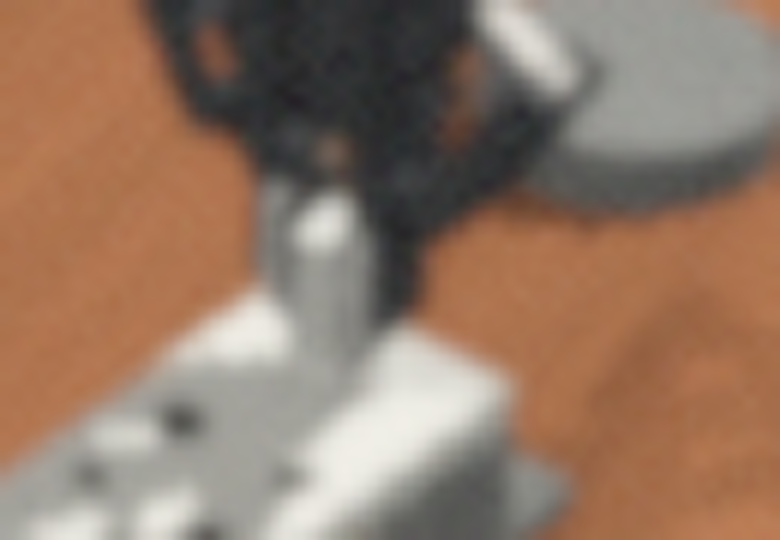

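Call:
send_rows([
  [0, 0, 0, 0, 0],
  [0, 0, 0, 0, 0],
  [0, -0.15, 0, 0, 0],
  [0, 0, 0, 0, 0.3],
  [0, 0, 0, 0, 0.5],
  [0, 0, 0, 0, 0.6],
  [0, 0, 0, 0, 0.6],
  [0, 0, 0, 0, 0.6],
])

```text
clock: 19.0
tcp_pos: [0.5621, 0.1704, 0.0922]
orientation: [-1.567, 0.123, -0.123]
contact_force: [-1.0, -0.2, -1.5]
grip_width: 0.0516
```

```bash
python3 look.py k8
```

```text
[0.5621 0.1704 0.0922] -8.98 [-1.  -0.2 -1.5] [-0.03  0.01  0.05] 19.0 0.05156562764381125
scene tip, top, collar [[343.7, 377.4], [348.9, 232.2], [346.4, 302.7]]
```

View pics/k8.png

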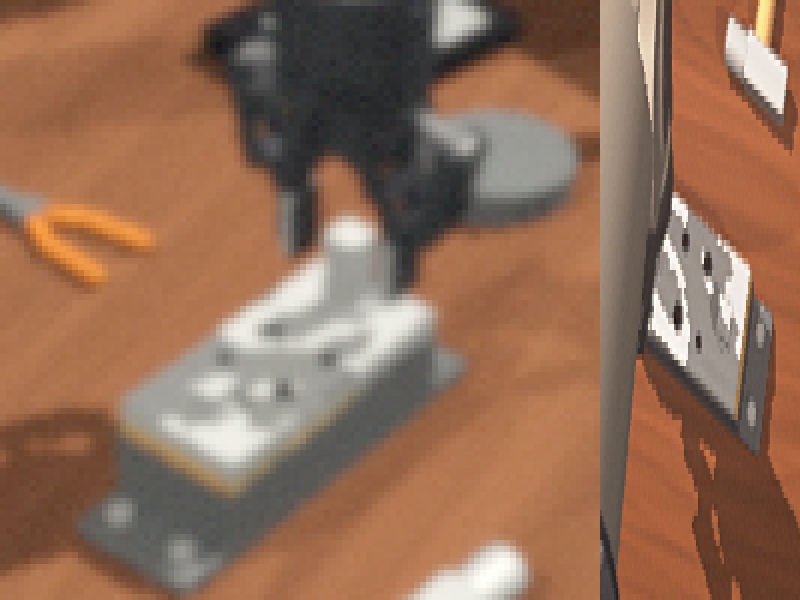

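Call:
send_rows([
  [0, -1.0, 0, 0, 0.6],
  [0, -2.0, 0, 0, 0.6],
  [0, -3.5, 0, 0, 0.6],
  [0, -4.5, 0, 0, 0.6],
  [0, -3, -4, 0, 0.6],
  [0, 0, -5, 0, 0.6],
  [0, 0, -5, 0, 0.6],
  [0, 0, -5, 0, 0.6],
  [0, 0, 0, 0, 0.6],
])

```text
clock: 20.23
tcp_pos: [0.5318, -0.0223, 0.2342]
orientation: [-1.567, 0.128, -0.131]
contact_force: [-0.7, -0.1, 0.7]
grip_width: 0.0511
```

```bash
python3 - <<'E'
from plan import *
p,t,o=st();print(p.round(4),o['clock'])
fs=grab('scene');ft=grab('top')
import pickle;pickle.dump((fs,ft),open('fr2.pkl','wb'))
a=cv2.cvtColor(fs['image'],cv2.COLOR_RGB2BGR);b=cv2.cvtColor(ft['image'],cv2.COLOR_RGB2BGR)
cv2.imwrite('pics/m1.png',np.hstack([cv2.resize(a[155:222,232:310],None,fx=5,fy=5,interpolation=3)[:330],cv2.resize(b[168:234,190:285],None,fx=4,fy=5,interpolation=3)]))
cv2.imwrite('pics/m0.png',b)
E
```

```text
[ 0.5318 -0.0223  0.2342] 20.225
```

View pics/m1.png

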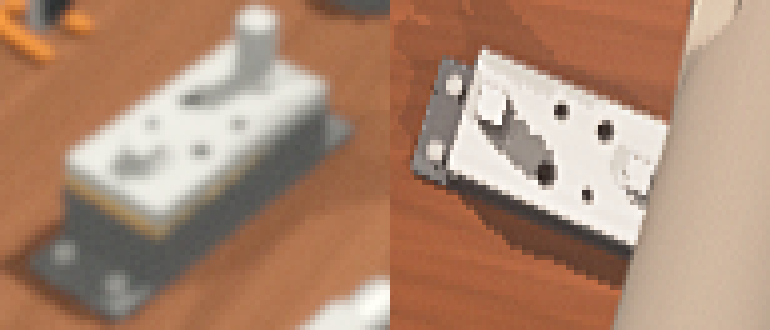

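View pics/m0.png

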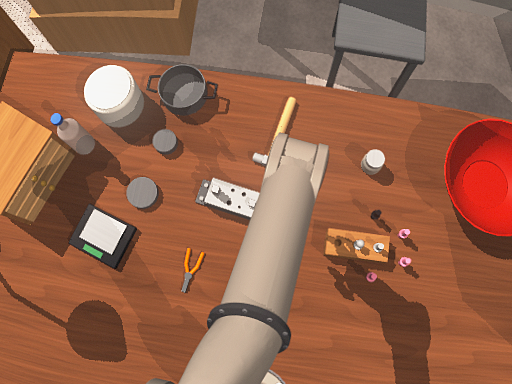

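```bash
python3 - <<'E'
from h import *
import pickle
fs,ft=pickle.load(open('fr2.pkl','rb'))
a=cv2.cvtColor(fs['image'],cv2.COLOR_RGB2BGR);b=cv2.cvtColor(ft['image'],cv2.COLOR_RGB2BGR)
g=lambda i:np.clip(255*((i/255.)**2.2)*1.6,0,255).astype('uint8')
o=(262,150)
big=g(cv2.resize(a[150:190,262:307],None,fx=14,fy=14,interpolation=2))
def C(P): return tuple(int(v) for v in (((proj(fs,P)+.5-o)*14)[0]).round())
cx,cy=.5632,.1703
cl=big.copy()
for z0,col in((.062,(0,0,255)),(.0665,(255,0,0))):
    for z,rr in((z0,.013),(z0+.005,.013),):
        for t in np.linspace(0,6.28,60): cv2.circle(cl,C([cx+rr*np.cos(t),cy+rr*np.sin(t),z]),1,col,-1)
    q=np.radians(-9)
    for sx,sy in((1,1),(1,-1),(-1,1),(-1,-1)):
        cv2.circle(cl,C([cx+.009*(sx*np.cos(q)-sy*np.sin(q)),cy+.009*(sx*np.sin(q)+sy*np.cos(q)),z0+.045]),3,col,-1)
cv2.imwrite('pics/n1.png',cv2.resize(np.hstack([big,cl]),None,fx=.63,fy=.63,interpolation=3))
E
```

```text
(no output)
```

View pics/n1.png

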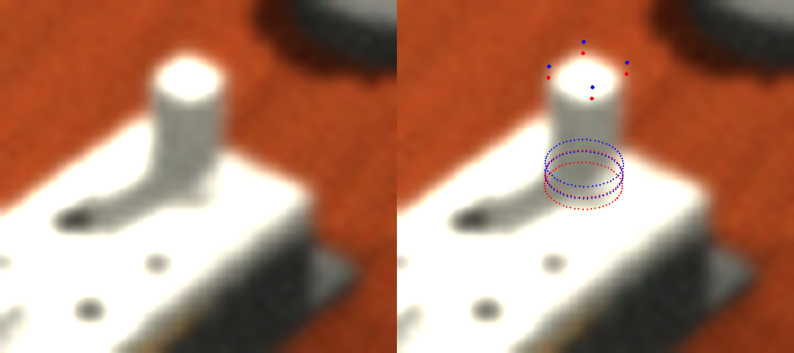

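```bash
python3 -c "
from bench import r
print(r.get_obs()['contact_force']);print(r.hand_in())"
```

```text
[0.26148663 0.27690096 0.15686054]
the job is handed in; nothing more can be done
None
```

I took the square-headed pin from the tool block, worked its cone through the cover hole into the block hole and drove it down until the collar landed on the cover. Then I pressed it home, let go and handed in at about 20 s on the robot's clock.

- **Press:** the wrist read 18.7 N upward, about 20.5 N on the cover once the pin's weight is added back. The highest I read was 18.7 N, so the push stayed well under 30 N between readings.
- **Seating:** collar contact was at about z = 0.062 m, and pressing harder moved it only about 0.3 mm. In the last scene picture a model of the pin drawn at that height matched both the head and the collar.
- **Bench:** the last top picture shows the punch and the doming punch still standing in their block. The mallet was partly hidden behind the arm. The arm was clear of everything when I handed in.

- **Cover height:** my first camera fit put the cover top at about 66.5 mm, but feel and the last picture both gave 62 mm; I trusted those two.
- **Cameras:** the two disagreed by several millimetres near the cutter, so I steered by the scene camera and the forces.
- **Slip:** the camera fit put it at only about 0.6 mm, but uncertain. The pin met just a few newtons of side force on the way in, so the slip was probably small.

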